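Fit the charged battery pack to the portable vacuum pump

ROBOT

A 7-joint arm with a two-finger parallel gripper is mounted at the origin on a cart in front of the work surface, level with it; the furniture and walls round the work are solid. World frame = base frame: x ahead of the robot, y to its left, z up, the work surface at z = 0. Lengths are in mm, angles in rad, forces in N, time in s.
With the tool pointing down it reaches from about 400 to 900 mm from the base axis. Payload 5.5 kg.
Tool frame: the origin (TCP) lies midway between the tips of the shut fingers; the grasp point (between the pads) lies 19 mm behind it; x points along the fingers, y is the direction in which the jaws open and shut, and the axes are right-handed (so a half turn about x gives the same grasp; the last joint's range is limited). The gripper opens to 85 mm and grips with 20 to 120 N. Pads are 22 mm wide; open, the fingers measure 114 mm over their backs; the gripper's body (76 mm by 85 mm) begins 54 mm behind the grasp point. The pads swing forward as they close: fully open they stand 13 mm farther back than shut.
Start: joints at [-1.076, 0.501, -0.427, 1.55, 0.221, 1.138, -0.21], TCP at [149.286, 632.624, 231.31] pointing down, gripper open.
Joint ranges: [-2.88, 2.88], [-0.31, 2.03], [-1.54, 1.56], [0.2, 2.42], [-1.41, 4.55], [0.19, 2.02], [-2.57, 2.57]. Speed limits (rad/s): [2.57, 2.57, 3.14, 3.14, 3.14, 3.14, 3.14].

INTERFACE

Orientations are given as a unit quaternion [x, y, z, w].
In Python, from bench import bot, effector, kinematics, eyes, ticket, find_in, regions_of, readout gives the robot as it stands. Calls block until the motion is done:
- bot.movep(position, orientation): joint-space move of the TCP to a pose.
- bot.line_to(position, orientation=None, velocity=150, f_stop=None): straight line of the TCP; orientation=None keeps the orientation; velocity is the mean speed in mm/s. With f_stop (N) it stops when the force on the tool has changed by that much, and returns True; else False.
- bot.movej(angles): joint-space move.
- effector.grip(opening): opening from 0.0 (shut) to 1.0 (fully open); the grip force is fixed at half the most; returns when the fingers have stopped.
- bot.wait(seconds).
- kinematics.ik(position, orientation): joint angles nearest the present ones, or None.
- eyes.capture(name): name is "side" or "top" or "wrist"; returns a dict with "color" (480x640x3 uint8, red, green, blue), "fx", "fy", "cx", "cy" (pixels), "D" ([k1, k2, p1, p2, k3] as OpenCV has them; the pictures are not rectified), "extrinsics" (4x4, takes a point from camera to world coordinates). Camera axes: x right, y up, looking along -z (the intrinsics and any distortion apply to the point x, -y, -z); pixel columns grow to the right and rows downward; lengths in mm; the calibration is good to about 2 mm. A picture is of the moment at which its call begins. There is no depth.
A pose or a line that the arm cannot do raises bot.Unreachable and nothing moves.
- ticket.hand_in(): hands the job in, once; it reports no verdict.
Trained networks look in a picture, given as the dict that the camera call returned (one of the last four; its "shot" number tells which), for a name from the list of things; names that differ only in an ending like _2 or _b are one class to them, and where a whole thing is asked for, a point or a joint stands for the part that bears it (a point fixed in the world has none). Each returns a list of dicts, best first, with "score" (0 to 1); they miss things now and then, are a little off and sometimes report something else, mostly with a low value. They report only what shows in the picture. A call takes as long as a camera call.
- find_in(picture, name): "point" ([row, column] in pixels, amid what is visible of it).
- regions_of(picture, name): "region" (480x640 bool, what is visible of it) and "point" ([row, column] in pixels, amid what is visible of it).
Readings, each from a call of its own:
- readout.get_t(): time.
- readout.get_joint_positions(): joint angles.
- readout.get_dq(): joint speeds.
- readout.get_tau(): joint torques, N m.
- readout.get_tool_pos(): TCP position.
- readout.get_ee_rot(): TCP orientation.
- readout.get_contact_force(): force on the tool from outside, world axes, zero at the start.
- readout.get_wrist_torque(): the same for the moment, N m.
- readout.get_width(): opening from 0.0 (shut) to 1.0 (fully open).
Only numpy, scipy, OpenCV 4.12 (cv2) and the standard library are available. Lean on these libraries where they do the work, as an engineer would, in place of code of your own. Each camera call takes 0.05 s, during which the arm holds its last target.

TASK

The battery pack on the sloping charger is charged: squeeze its two side buttons together to free it, take it off and fit it to the portable vacuum pump. Hook its nose under the bridge of the dock in the pump's top, against the spring contacts, and press the tail down until the pack lies home and both buttons have sprung out again. Then let go, and leave the tape roll, the cups and the small carton where they are.

Things in the scene. Friction and masses are not known exactly. Their poses are not given: they have to be found in the camera images.
- pack: Black battery pack, 110 x 50 x 36 mm high, 0.3 kg. Origin: centre of its underside; -x to its nose, +x to its tail, +z out of its top. Nose: a lower step, the front 18 mm, 44 wide, 16 high. In each side (+y, -y) a sprung grey button standing 6 mm proud (62 over both): x 14..30, z 14..32 mm. Below it a steel tooth at x 15..29, z 1..6.5 mm, 4.5 mm out of the side, that moves in with its button.
- pack_nose (a point): Middle of the pack's lower nose edge, 55 mm from its origin along -x; axes as the pack's.
- button_left (a joint): How far the pack's +y button is pressed, m: 0 sprung out, 0.006 flush with the pack's side; about 2 N to start, 7 N fully in. Its tooth leaves the catch ledge beyond about 0.0045.
- button_right (a joint): The same for the -y button. Both teeth must be in at once, and stay in as long as both buttons are held squeezed. The teeth are bevelled below: pressing the tail down (15 to 20 N) also snaps them in past the ledges.
- charger: Grey wedge-shaped desk charger, fixed, 100 wide, about 140 deep, 91 mm high. Origin: on the bench below its dock; front (low end) to -x. The dock slopes 28 degrees down to -x; the pack sits in it, nose to the low end. Same dock as the pump's (see pump_bay), sprung contact and all: with the buttons squeezed the tail lifts out first, then the nose draws back from under the bridge.
- charger_bay (a point): Middle of the charger's dock floor, 52 mm above the bench; axes as the charger's body (level, not sloped).
- pump: White and grey portable vacuum pump, fixed, 202 x 124 mm, flat top 62 mm up, with a pack dock in the top. Origin: on the bench below the dock's middle; the dock's nose end is to -x; at +x (70 to 115 mm) a round steel head and two hose barbs rise to 88 mm.
- pump_bay (a point): Middle of the dock floor, 52 mm above the bench, axes as the pump's (level). A home pack's origin lies here (0 to 1 mm to +x) with the same axes. The well is 10 mm deep, sides at y +-26.2 mm, ledges over the teeth at z 8..10; tail wall x 55.8, 10 high. Nose end: wall x -60, a keeper bridge over the nose from x -48 back, underside 18.5, top 24 mm; between side cheeks at y +-24.5.
- pump_contact (a joint): How far the sprung brass contact head in the pump dock's nose wall is pushed in, m: 0 out (face at x -51 mm), 0.003 with the pack home, 0.007 stop; 2 N at 0, 7 N at 0.007. It pushes the pack against the tail wall, so the nose must be pushed against it before the tail can come down inside that wall.
- tape_roll: Roll of tape lying flat, 52 across, 19 mm high; bystander.
- cup_a: White sample cup with lid, 55 across, 58 mm high; bystander.
- cup_c: White sample cup with lid, 55 across, 58 mm high; bystander.
- box_fuse: Small dark carton, 40 x 60 x 22 mm; bystander.

How it is judged:
By the outcome, as a careful person would: the job done as asked, in the order asked, and still so for the second after the job is handed in, with the robot touching nothing.
It also fails if it takes over 42 s, if anything falls off the work surface, if the arm or the gripper's body presses on something with over 40 N, if the wrist force passes 120 N, or if a joint passes its speed limit or range.

## Working session

There is one attempt and no reset: what is moved stays moved. The work goes in short steps, each a Python script; the robot and the scene stay as the last script left them, time stands still between calls to the robot, and variables do not carry over. Pictures are saved under pics/ and viewed, and the job is handed in when it is done.

```bash
ls -la; mkdir -p pics; python3 - <<'E'
from bench import bot, effector, kinematics, eyes, ticket, find_in, regions_of, readout
import cv2,pickle,numpy as np
for n in ["side","top","wrist"]:
    p=eyes.capture(n)
    cv2.imwrite(f"pics/{n}0.png",p["color"][:,:,::-1]); pickle.dump(p,open(f"{n}0.pkl","wb"))
    print(n,p["fx"],p["cx"],p["cy"],p["D"],np.round(p["extrinsics"],3).tolist())
    for k in ["pack","charger","pump","button_left"]:
        print(k,[(np.round(d["point"]).tolist(),round(d["score"],2)) for d in find_in(p,k)[:3]])
print(readout.get_t(),readout.get_ee_rot(),readout.get_width())
E
```

```text
total 12
drwxr-xr-x  3 agent agent 4096 Dec  7 00:05 .
drwxr-xr-x 23 root  root  4096 Dec  7 00:05 ..
drwxr-xr-x  2 agent agent 4096 Dec  7 00:05 pics
side 492.04788394427817 308.515968193175 238.6318470801265 [-0.13073546  0.          0.          0.          0.        ] [[-0.999, -0.043, 0.027, 600.456], [0.049, -0.671, 0.74, 775.907], [-0.014, 0.74, 0.673, 814.435], [0.0, 0.0, 0.0, 1.0]]
pack [([295.0, 352.0], 0.85)]
charger [([304.0, 340.0], 0.94), ([296.0, 262.0], 0.73)]
pump [([191.0, 352.0], 0.76), ([298.0, 336.0], 0.62)]
button_left [([297.0, 262.0], 0.64)]
top 467.68845349940136 317.16779702566845 243.60036091085024 [-0.03624691  0.          0.          0.          0.        ] [[0.02, 0.99, -0.142, 418.767], [-1.0, 0.02, 0.001, -70.576], [0.004, 0.142, 0.99, 970.179], [0.0, 0.0, 0.0, 1.0]]
pack [([266.0, 208.0], 0.86), ([169.0, 206.0], 0.59)]
charger [([286.0, 211.0], 0.76)]
pump [([296.0, 415.0], 0.57)]
button_left []
wrist 404.5533771988372 313.5671453321423 246.0441330236293 [-0.021947  0.        0.        0.        0.      ] [[0.229, -0.923, -0.309, 69.715], [0.973, 0.217, 0.073, 651.468], [-0.001, -0.317, 0.948, 372.899], [0.0, 0.0, 0.0, 1.0]]
pack []
charger []
pump []
button_left []
0.75 [ 0.08178046  0.70236963 -0.08171327  0.70236159] 1.0028321186112001
```

View pics/side0.png

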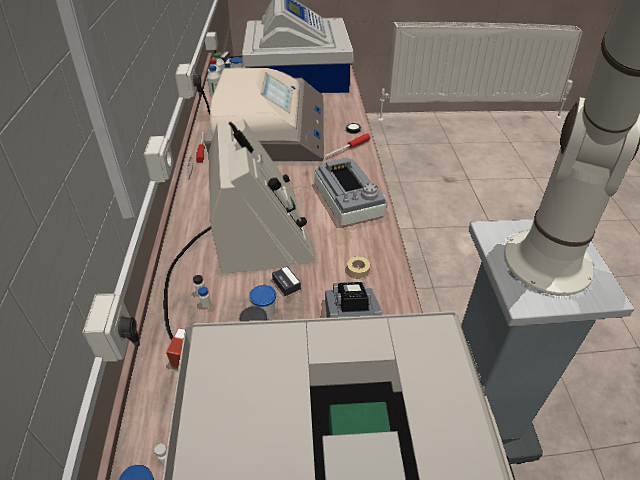

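View pics/top0.png

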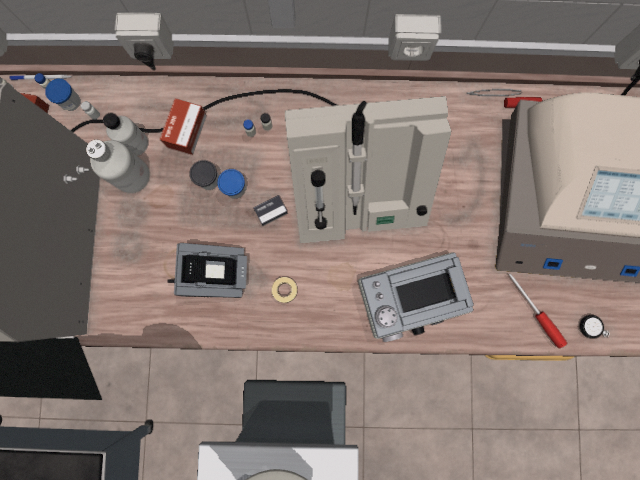

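```bash
python3 - <<'E'
import cv2
for n,(r0,r1,c0,c1) in {"side":(120,420,220,520),"top":(170,400,130,500)}.items():
    im=cv2.imread(f"pics/{n}0.png")[r0:r1,c0:c1]
    s=2
    cv2.imwrite(f"pics/{n}0z.png",cv2.resize(im,None,fx=s,fy=s,interpolation=cv2.INTER_CUBIC))
E
```

```text
(no output)
```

View pics/side0z.png

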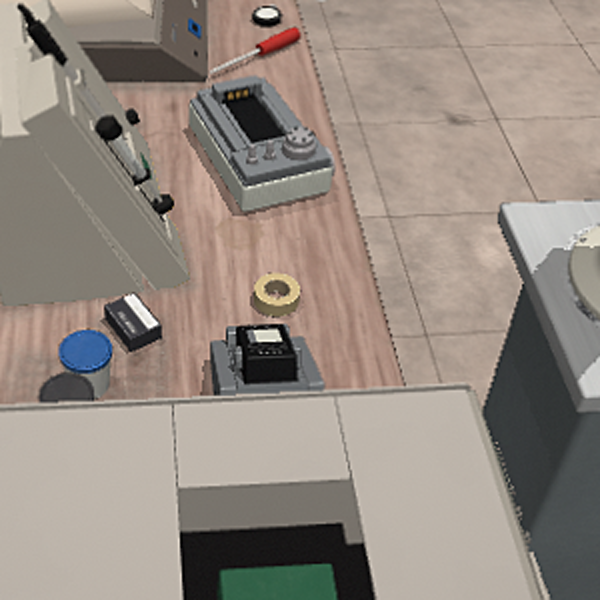

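View pics/top0z.png

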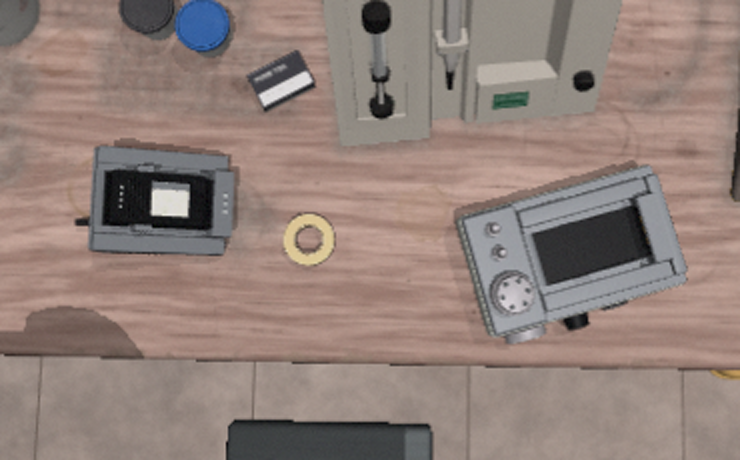

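```bash
cat > h.py <<'E'
import numpy as np, cv2, pickle
from scipy.optimize import least_squares
from scipy.spatial.transform import Rotation as R
F=np.diag([1,-1,-1.])
def K(p): return np.array([[p["fx"],0,p["cx"]],[0,p["fy"],p["cy"]],[0,0,1.]])
def proj(p,X):
    E=np.asarray(p["extrinsics"]); X=np.atleast_2d(X)
    c=(X-E[:3,3])@E[:3,:3]@F
    return cv2.projectPoints(c.reshape(-1,1,3),np.zeros(3),np.zeros(3),K(p),np.array(p["D"],float))[0].reshape(-1,2) # col,row
def ray(p,uv,z):
    E=np.asarray(p["extrinsics"])
    n=cv2.undistortPoints(np.array(uv,float).reshape(-1,1,2),K(p),np.array(p["D"],float)).reshape(-1,2)
    d=np.c_[n,np.ones(len(n))]@F@E[:3,:3].T
    o=E[:3,3]; t=(z-o[2])/d[:,2]
    return o+d*t[:,None]
def ld(n): return pickle.load(open(n+".pkl","rb"))
def save(n,p): cv2.imwrite(f"pics/{n}.png",p["color"][:,:,::-1]); pickle.dump(p,open(n+".pkl","wb"))
def pose(x,y,yaw,z=52,pitch=0):
    # body->world; pitch>0 : -x end lower
    return R.from_euler('z',yaw).as_matrix()@R.from_euler('y',-pitch).as_matrix(), np.array([x,y,z])
def tf(P,pts): return np.atleast_2d(pts)@P[0].T+P[1]
# tool orientation: tool x = -body z, tool y = +-body y
def quat(Rb,sgn=1):
    tx=-Rb[:,2]; ty=sgn*Rb[:,1]; tz=np.cross(tx,ty)
    return R.from_matrix(np.c_[tx,ty,tz]).as_quat()
E
python3 - <<'E'
from h import *
p=ld("top0")
z=np.array([[460,217],[648,167],[686,268],[497,333]])/2+[130,170]
c=ray(p,z,62); print("pump",c.round(),c.mean(0).round(), [np.linalg.norm(c[i]-c[i-1]).round() for i in range(4)])
d=c[0]-c[1]; print(np.degrees(np.arctan2(d[1],d[0])))
w=np.array([[533,237],[641,207],[653,253],[543,284]])/2+[130,170]
c=ray(p,w,55);print("well",c.round(),c.mean(0))
k=np.array([[105,171],[215,173],[213,231],[104,226]])/2+[130,170]
c=ray(p,k,85);print("pack",c.round(),c.mean(0))
k=np.array([[96,147],[229,154],[224,254],[91,250]])/2+[130,170]
c=ray(p,k,70);print("charger",c.round(),c.mean(0))
for n,q,zz in [("tape",[285,290],19),("box",[270,209],22),("cup",[232,183],58)]: print(n,ray(p,[q],zz).round())
E
```

```text
pump [[ 482. -156.   62.]
 [ 535. -340.   62.]
 [ 437. -375.   62.]
 [ 372. -192.   62.]] [ 457. -266.   62.] [np.float64(116.0), np.float64(192.0), np.float64(104.0), np.float64(195.0)]
105.91037817507494
well [[ 465. -228.   55.]
 [ 496. -335.   55.]
 [ 451. -346.   55.]
 [ 419. -238.   55.]] [ 457.95604776 -286.45617948   55.        ]
pack [[518. 185.  85.]
 [518.  80.  85.]
 [463.  80.  85.]
 [465. 183.  85.]] [491.04376669 132.01889177  85.        ]
charger [[543. 200.  70.]
 [539.  70.  70.]
 [442.  71.  70.]
 [443. 199.  70.]] [491.56365186 134.73368006  70.        ]
tape [[459.  -8.  19.]]
box [[625.  28.  22.]]
cup [[669. 102.  58.]]
```

View pics/wrist0.png

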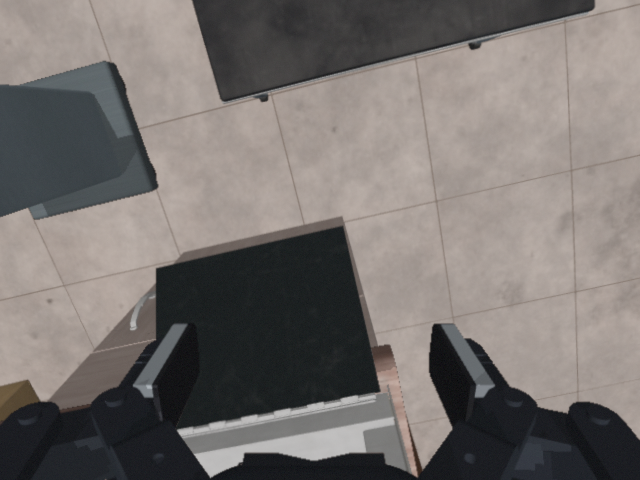

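```bash
python3 - <<'E'
from h import *
s=ld("side0");t=ld("top0")
for h in range(0,700,100):
    print(h,ray(s,[[460,315],[190,322],[505,480]],h).round()[:,:2].tolist(),ray(t,[[87,336],[100,170],[0,80]],h).round()[:,:2].tolist())
w=ld("wrist0");E=w["extrinsics"]
q=R.from_quat([ 0.08178046,0.70236963,-0.08171327,0.70236159]).as_matrix()
print("tool",q.round(3).tolist());print("cam in tool",(q.T@(E[:3,3]-np.array([149.286,632.624,231.31]))).round(1),(q.T@E[:3,:3]).round(3).tolist())
E
python3 - <<'E'
from h import *
from bench import kinematics,readout
q0=readout.get_joint_positions();print(np.round(q0,2))
for nm,P,hs in [("chg",pose(491,130,np.radians(89.5),52,np.radians(28)),[9,60,150]),("pump",pose(458,-286,np.radians(106)),[9,60,200])]:
  for s in(1,-1):
    for h in hs:
      j=kinematics.ik(tf(P,[22,0,h])[0].tolist(),quat(P[0],s).tolist())
      print(nm,s,h,None if j is None else np.round(j,2))
E
```

```text
0 [[259.0, 141.0], [830.0, 125.0], [273.0, 494.0]] [[357.0, 398.0], [709.0, 401.0], [916.0, 651.0]]
100 [[301.0, 219.0], [801.0, 205.0], [313.0, 528.0]] [[363.0, 350.0], [679.0, 352.0], [865.0, 576.0]]
200 [[343.0, 297.0], [773.0, 285.0], [353.0, 563.0]] [[370.0, 301.0], [649.0, 304.0], [813.0, 502.0]]
300 [[385.0, 375.0], [745.0, 365.0], [393.0, 598.0]] [[376.0, 253.0], [619.0, 255.0], [762.0, 428.0]]
400 [[427.0, 453.0], [717.0, 445.0], [434.0, 632.0]] [[382.0, 205.0], [589.0, 206.0], [711.0, 353.0]]
500 [[469.0, 531.0], [689.0, 525.0], [474.0, 667.0]] [[389.0, 156.0], [560.0, 158.0], [660.0, 279.0]]
600 [[511.0, 609.0], [661.0, 604.0], [514.0, 702.0]] [[395.0, 108.0], [530.0, 109.0], [608.0, 205.0]]
tool [[-0.0, 0.23, 0.973], [0.0, 0.973, -0.23], [-1.0, 0.0, -0.0]]
cam in tool [-1.416e+02  1.000e-01 -8.180e+01] [[0.001, 0.317, -0.948], [1.0, -0.001, 0.0], [-0.001, -0.948, -0.317]]
[-1.08  0.5  -0.43  1.55  0.22  1.14 -0.21]
chg 1 9 [-0.85  0.88  1.13  2.11 -1.38  1.32 -2.08]
chg 1 60 [-0.9   0.98  1.35  2.1  -1.37  1.55 -2.07]
chg 1 150 [-0.85  0.74  1.36  2.04 -1.13  1.49 -2.16]
chg -1 9 [ 0.07  0.51 -0.09  2.09 -0.74  0.68  0.6 ]
chg -1 60 [-0.    0.42  0.05  2.07 -0.74  0.82  0.6 ]
chg -1 150 [-0.07  0.3   0.23  2.02 -0.66  1.02  0.56]
pump 1 9 [-0.21  0.68  0.9   2.02 -0.75  0.81 -1.72]
pump 1 60 [-0.36  0.7   1.13  2.   -0.79  0.97 -1.68]
pump 1 200 [-0.42  0.4   1.14  1.88 -0.4   1.12 -1.99]
pump -1 9 [ 0.04  0.55  0.55  2.01 -0.44  0.7   1.14]
pump -1 60 [ 0.02  0.46  0.57  1.99 -0.34  0.79  1.07]
pump -1 200 [-0.11  0.26  0.69  1.87 -0.19  1.07  0.94]
```

```bash
python3 - <<'E'
from h import *
from bench import bot, kinematics, eyes, readout, find_in
q0=R.from_quat(readout.get_ee_rot())
bot.line_to([149.286,632.624,400],velocity=300)
print(readout.get_t())
P=pose(491,130,np.radians(89.5))
bot.movep([480,130,370],quat(P[0],-1).tolist())
print(readout.get_t(),readout.get_tool_pos(),np.round(readout.get_joint_positions(),2))
p=eyes.capture("wrist");save("w1",p)
print([(d["point"],d["score"]) for d in find_in(p,"pack")[:2]])
E
```

```text
1.4583
3.6167 [479.815797   131.55360178 369.94378574] [-0.36  0.08  0.04  1.75 -0.    1.31 -0.32]
[([178.9, 325.5], 0.59)]
```

View pics/w1.png

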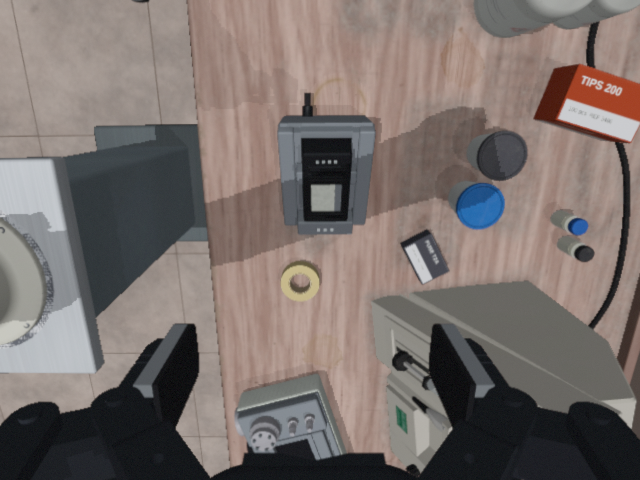

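```bash
python3 - <<'E'
from h import *
from bench import bot, kinematics, eyes, readout, find_in
P=pose(491,132,np.radians(89.5),52,np.radians(28))
bot.movep(tf(P,[0,0,150])[0].tolist(),quat(P[0],-1).tolist())
print(readout.get_t(),readout.get_tool_pos(),tf(P,[0,0,150])[0],readout.get_ee_rot(),quat(P[0],-1))
bot.wait(0.1)
p=eyes.capture("wrist");save("w2",p)
im=p["color"][80:380,170:470,::-1];cv2.imwrite("pics/w2z.png",cv2.resize(im,None,fx=2,fy=2,interpolation=cv2.INTER_CUBIC))
print(readout.get_t(),readout.get_tool_pos(),readout.get_ee_rot())
print([(d["point"],d["score"]) for n in ("pack","button_left") for d in find_in(p,n)[:3]])
E
```

```text
4.6 [490.93144618  62.6743998  185.12817194] [490.38547096  61.58194699 184.44213893] [ 0.60833445  0.60396303 -0.36528251  0.36294152] [ 0.60874768  0.6034584  -0.36577251  0.36259439]
4.75 [491.38890966  63.41254865 185.958044  ] [ 0.60815997  0.60415578 -0.36416294  0.36403654]
[([195.5, 270.8], 0.75)]
```

View pics/w2z.png

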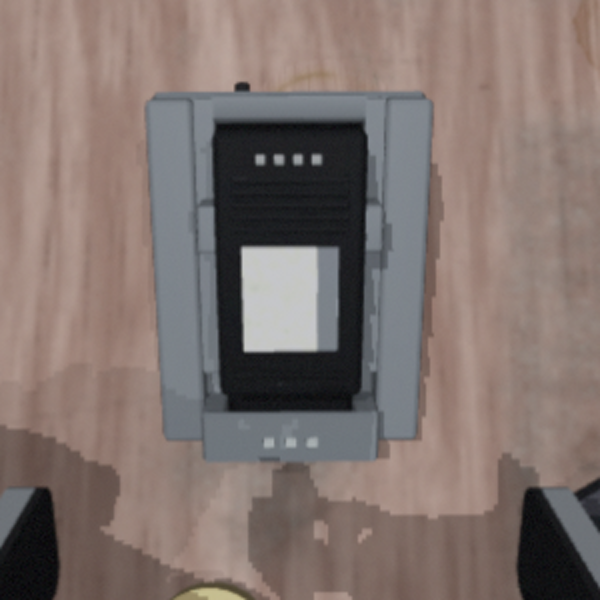

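```bash
cat > fit.py <<'E'
from h import *
def fit(p,obj,uv,x0,pitch=0,z=52,fixz=True):
    def r(v):
        P=pose(v[0],v[1],v[2],z if fixz else v[3],pitch)
        return (proj(p,tf(P,obj))-uv).ravel()
    s=least_squares(r,x0,loss='soft_l1',f_scale=1)
    return s.x,r(s.x).reshape(-1,2)
E
python3 - <<'E'
from fit import *
from bench import readout
p=ld("w2")
obj=np.array([[55,25,36],[55,-25,36],[-37,25,36],[-37,-25,36],[-48,24.5,24],[-48,-24.5,24]],float)
uv=np.array([[215,125],[367,125],[222.5,394],[360,394],[205,411],[377,411]])/2+[170,80]
# which side is +y? world -x = image left?
for sw in (0,1):
  o=obj*[1,-1,1] if sw else obj
  for n in(4,6):
    for fz in (True,False):
      x,r=fit(p,o[:n],uv[:n],[491,130,1.56]+([] if fz else [52]),np.radians(28),52,fz)
      print(sw,n,x.round(2),np.degrees(x[2]).round(2),r.round(1).tolist())
      
for i in range(5): print(readout.get_tool_pos().round(2) if hasattr(readout.get_tool_pos(),'round') else readout.get_tool_pos(),readout.get_t())
E
```

```text
0 4 [493.2  143.21   1.57] 89.87 [[-1.6, -0.4], [2.0, -0.4], [-1.4, 0.4], [1.3, 0.3]]
0 4 [493.22 144.11   1.57  48.72] 89.91 [[-1.1, 0.5], [1.4, 0.4], [-1.0, -0.4], [0.9, -0.6]]
0 6 [493.21 143.04   1.57] 89.85 [[-1.6, -0.1], [2.0, -0.2], [-1.5, 0.7], [1.2, 0.6], [9.6, -0.4], [-9.9, -0.5]]
0 6 [493.21 143.31   1.57  50.87] 89.86 [[-1.4, 0.2], [1.8, 0.2], [-1.3, 0.4], [1.1, 0.3], [9.7, -0.7], [-10.0, -0.8]]
1 4 [5.0090e+02 1.3901e+02 5.0000e-01] 28.91 [[116.1, 64.9], [-0.9, -2.5], [0.7, 1.2], [-101.2, -59.7]]
1 4 [493.95 156.42   1.57   9.66] 89.71 [[72.7, 6.8], [-71.1, 6.6], [65.5, -11.3], [-65.1, -11.4]]
1 6 [536.32 142.91   1.57] 89.89 [[146.3, -0.0], [-9.0, -0.1], [131.5, 0.5], [-8.5, 0.6], [134.6, -0.6], [-17.8, -0.5]]
1 6 [534.62 143.63   1.57  48.75] 89.87 [[142.3, 1.0], [-12.1, 1.0], [127.9, -0.1], [-11.3, 0.0], [131.2, -1.3], [-20.4, -1.1]]
[491.13  62.95 185.65] 4.85
[491.13  62.95 185.65] 4.85
[491.13  62.95 185.65] 4.85
[491.13  62.95 185.65] 4.85
[491.13  62.95 185.65] 4.85
```

```bash
python3 - <<'E'
from fit import *
from bench import readout
# cam-in-tool nominal
w=ld("wrist0")
q=R.from_quat([ 0.08178046,0.70236963,-0.08171327,0.70236159]).as_matrix()
ct=q.T@(w["extrinsics"][:3,3]-np.array([149.286,632.624,231.31])); cr=q.T@w["extrinsics"][:3,:3]
for n in ("w1","w2"):
    E=ld(n)["extrinsics"]; Rt=E[:3,:3]@cr.T
    print(n,"tool from extr",(E[:3,3]-Rt@ct).round(2),R.from_matrix(Rt).as_quat().round(4))
P=pose(491,132,np.radians(89.5),52,np.radians(28));print(tf(P,[0,0,150]),quat(P[0],-1).round(4))
p=ld("w1")
im=p["color"][95:245,265:385,::-1];cv2.imwrite("pics/w1z.png",cv2.resize(im,None,fx=4,fy=4,interpolation=cv2.INTER_CUBIC))
E
```

```text
w1 tool from extr [479.67 131.42 370.03] [ 0.5016  0.4984 -0.5013  0.4987]
w2 tool from extr [491.24  62.86 185.76] [ 0.6082  0.604  -0.3643  0.3642]
[[490.38547096  61.58194699 184.44213893]] [ 0.6087  0.6035 -0.3658  0.3626]
```

View pics/w1z.png

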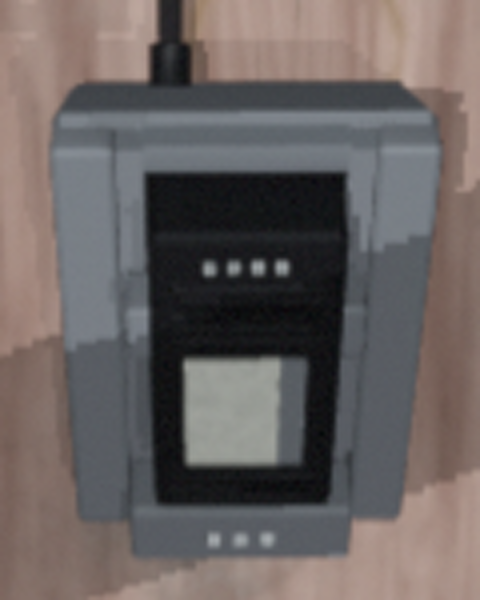

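```bash
python3 - <<'E'
from fit import *
p=ld("w1")
obj=np.array([[55,25,36],[55,-25,36],[-37,25,36],[-37,-25,36]],float)
uv=np.array([[152,236],[346,235],[157,502],[326,500]])/4+[265,95]
x,r=fit(p,obj,uv,[491,130,1.56],np.radians(28)); print(x,np.degrees(x[2]),r.round(1).tolist())
p=ld("top0")
uv=np.array([[105,229],[104,171],[213,231],[213,173]])/2+[130,170]
x,r=fit(p,obj,uv,[491,130,1.56],np.radians(28)); print(x,np.degrees(x[2]),r.round(1).tolist())
# overlay on w2
p=ld("w2");P=pose(493.2,143.1,np.radians(89.87),52,np.radians(28))
im=p["color"][80:380,170:470,::-1];im=cv2.resize(im,None,fx=2,fy=2,interpolation=cv2.INTER_CUBIC)
def pl(pts,c):
    uv=((proj(p,tf(P,pts))-[170,80])*2).round().astype(np.int32); cv2.polylines(im,[uv],True,c,1)
pl([[55,25,36],[55,-25,36],[-37,-25,36],[-37,25,36]],(0,0,255))
for s in(1,-1): pl([[14,31*s,32],[30,31*s,32],[30,25*s,32],[14,25*s,32]],(0,255,0))
pl([[55.8,26.2,10],[55.8,-26.2,10],[-60,-26.2,10],[-60,26.2,10]],(255,255,0))
pl([[-48,24.5,24],[-48,-24.5,24],[-60,-24.5,24],[-60,24.5,24]],(255,0,255))
cv2.imwrite("pics/w2o.png",im)
E
```

```text
[493.08790341 142.54472622   1.5682685 ] 89.8551662915866 [[-1.5, -1.0], [1.3, -0.9], [-0.8, 1.6], [0.9, 1.9]]
[489.5573864  140.71518534   1.61376772] 92.46207923410569 [[2.1, -1.0], [3.0, 1.1], [-3.8, -1.6], [-3.7, 1.7]]
```

View pics/w2o.png

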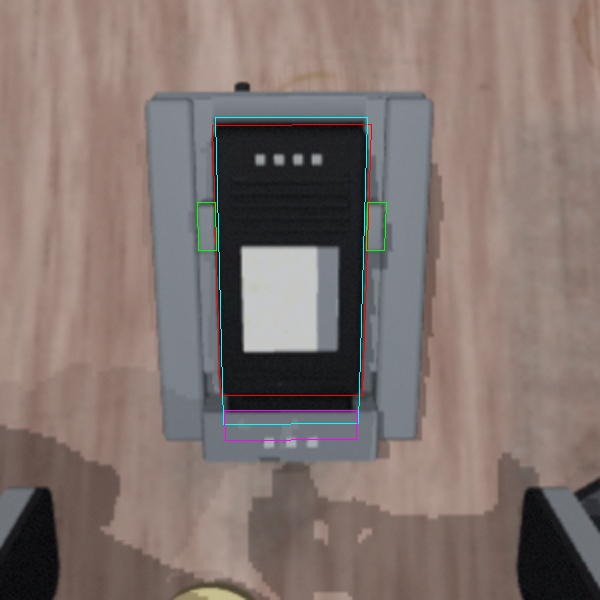

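```bash
cat >> fit.py <<'E'
from bench import bot, effector, kinematics, eyes, readout
CH=pose(493.15,143.0,np.radians(89.87),52,np.radians(28))
def err(pos,q):
    a=np.array(readout.get_tool_pos()); e=R.from_quat(readout.get_ee_rot())*R.from_quat(q).inv()
    return a-pos, np.degrees(e.as_rotvec())
def go(pos,q,v=150,dp=np.zeros(3),dr=np.zeros(3),**k):
    "command compensated by known error dp(mm), dr(deg rotvec)"
    qq=(R.from_rotvec(np.radians(dr)).inv()*R.from_quat(q)).as_quat()
    r=bot.line_to((np.asarray(pos)-dp).tolist(),qq.tolist(),velocity=v,**k)
    return r
E
python3 - <<'E'
from fit import *
q=quat(CH[0],-1)
pos=tf(CH,[22,0,70])[0]
go(pos,q,200); e=err(pos,q);print(readout.get_t(),e[0].round(2),e[1].round(2))
go(pos,q,100,*e); e2=err(pos,q);print(readout.get_t(),e2[0].round(2),e2[1].round(2),np.array(readout.get_contact_force()).round(1))
bot.wait(0.1); e2=err(pos,q);print(readout.get_t(),e2[0].round(2),e2[1].round(2))
E
```

```text
5.4583 [ 0.34 -0.52  0.33] [-0.03 -0.03  0.  ]
5.7083 [ 0.5  -0.58  0.44] [ 0.01 -0.07 -0.1 ] [-0.3 -0.2 -0.4]
5.8083 [ 0.18 -0.22  0.2 ] [ 0.02 -0.04 -0.07]
```

```bash
python3 - <<'E'
from fit import *
q=quat(CH[0],-1); dp=np.array([.4,-.55,.4])
pos=tf(CH,[22,0,9.5])[0]
print(go(pos,q,120,dp,f_stop=8)); e=err(pos,q);print(readout.get_t(),e[0].round(2),e[1].round(2),np.array(readout.get_contact_force()).round(1))
bot.wait(.1);e=err(pos,q);print(e[0].round(2),e[1].round(2),np.array(readout.get_contact_force()).round(1))
p=eyes.capture("wrist");save("w3",p)
E
```

```text
False
6.4667 [-0.23  0.23 -0.36] [-0.01  0.   -0.02] [ 0.5 -0.9  0.9]
[ 0.38 -0.05  0.19] [-0.02 -0.08 -0.05] [-0.2  0.4  0.3]
```

View pics/w3.png

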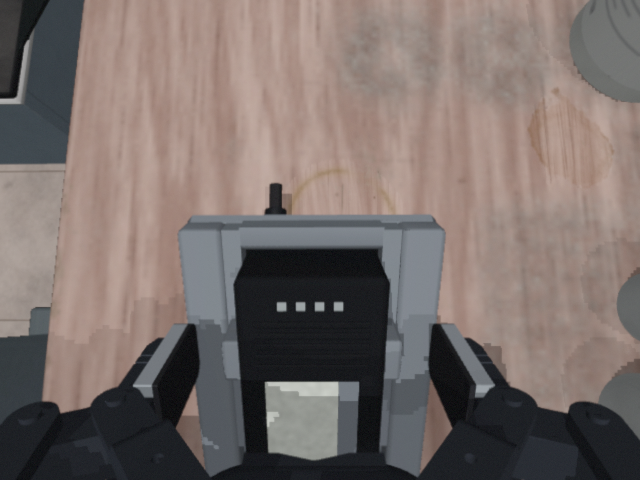

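```bash
python3 - <<'E'
from fit import *
q=quat(CH[0],-1); pos=tf(CH,[22,0,9.5])[0]
effector.grip(0.0)
e=err(pos,q);print(readout.get_t(),readout.get_width(),e[0].round(2),e[1].round(2),np.array(readout.get_contact_force()).round(1),np.array(readout.get_wrist_torque()).round(2))
p=eyes.capture("wrist");save("w4",p)
E
```

```text
7.0417 0.5744470818543439 [-0.    0.04  0.5 ] [ 0.02 -0.05 -0.03] [-2.7 -3.3  7.6] [-0.35  0.38  0.25]
```

View pics/w4.png

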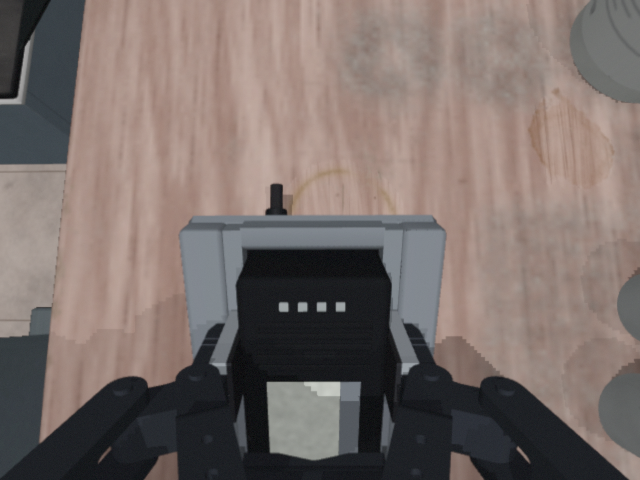

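```bash
cat >> fit.py <<'E'
def tilt(P,a,dx=0,dz=0,g=(22,0,9.5)):
    "TCP target: pack tilted by a deg (tail up) about its nose edge, nose shifted dx,dz in dock frame P"
    Rl=R.from_euler('y',-np.radians(a)).as_matrix()
    n=np.array([-55.,0,0])
    pl=Rl@(np.array(g)-n)+n+[dx,0,dz]
    return tf(P,pl)[0], quat(P[0]@Rl,-1)
def st(): print(round(readout.get_t(),2),"w",round(readout.get_width(),3),"F",np.array(readout.get_contact_force()).round(1),"M",np.array(readout.get_wrist_torque()).round(2),"p",np.array(readout.get_tool_pos()).round(1))
E
python3 - <<'E'
from fit import *
dp=np.array([.4,-.55,.4])
for a,dx in [(5,0),(10,0.5)]:
    print(go(*tilt(CH,a,dx),60,dp,f_stop=30)); st()
p=eyes.capture("wrist");save("w5",p)
E
```

```text
False
7.36 w 0.572 F [0.4 2.4 2.6] M [ 0.1  -0.1  -0.02] p [493.1 154.8  76. ]
False
7.62 w 0.571 F [ 0.7  5.2 -0.4] M [ 0.26 -0.4  -0.03] p [492.9 151.1  80.9]
```

View pics/w5.png

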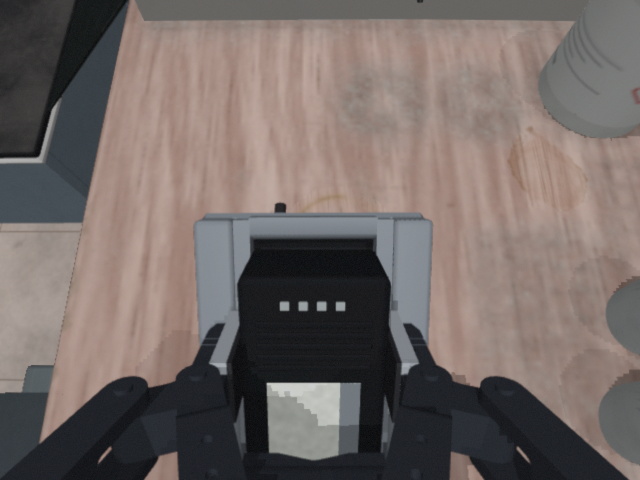

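```bash
python3 - <<'E'
from fit import *
dp=np.array([.4,-.55,.4])
print(go(*tilt(CH,10,15),80,dp,f_stop=30)); st()
print(go(*tilt(CH,10,22,100),150,dp,f_stop=30)); st()
PU=pose(458,-288,np.radians(106))
t,q=tilt(PU,10,40,150); print(t, kinematics.ik(t.tolist(),q.tolist()))
bot.movep(t.tolist(),q.tolist()); st()
bot.wait(0.2)
p=eyes.capture("wrist");save("w6",p)
p=eyes.capture("top");save("t6",p); st()
E
```

```text
False
8.0 w 0.577 F [ 0.9  0.2 -3.2] M [-1.19  0.02 -0.06] p [492.2 163.6  87.6]
False
8.82 w 0.572 F [ 0.4 -0.6 -4.1] M [-1.06  0.01  0.02] p [492.  122.5 178.7]
[ 441.68763263 -231.11201443  224.72658333] [ 0.21997833  0.30222076  0.35686857  1.85507111 -0.24102162  1.14642478
  0.96353023]
10.14 w 0.576 F [-0.2  1.2 -4.1] M [-0.22 -0.06 -0.01] p [ 441.9 -229.1  224. ]
10.44 w 0.572 F [ 0.   0.7 -4.1] M [-0.26 -0.1  -0.01] p [ 441.8 -230.5  224.5]
```

View pics/w6.png

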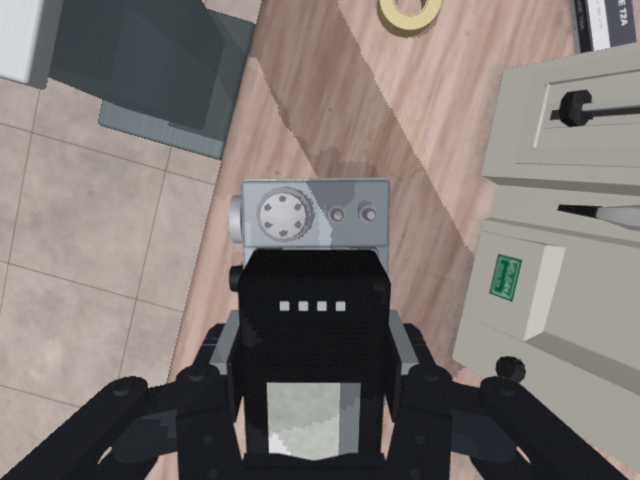

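View pics/t6.png

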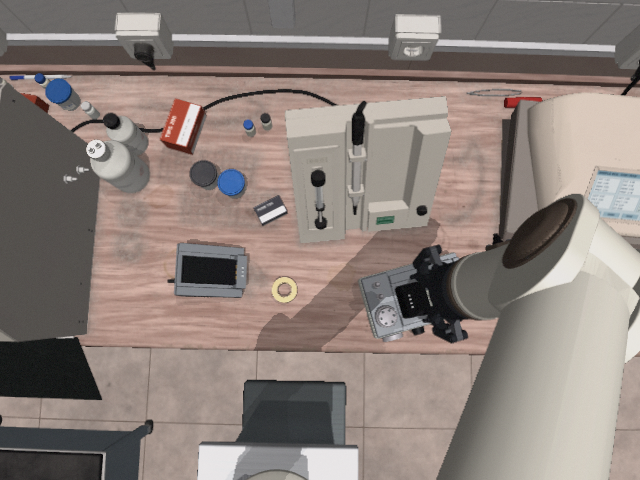

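```bash
python3 - <<'E'
from h import *
s=ld("side0");t=ld("top0")
print("base corner",ray(s,[[323,160]],0).round(), ray(t,[[498,268]],0).round(),ray(t,[[498,268]],100).round())
for h in range(50,400,50): print(h,ray(s,[[297,98],[210,100],[265,70],[222,70]],h).round()[:,:2].tolist(),ray(t,[[510,105],[555,95],[585,195]],h).round()[:,:2].tolist())
E
python3 - <<'E'
from fit import *
PU=pose(458,-288,np.radians(106))
for x,z in [(-60,210),(-40,200),(-60,170)]:
    t=tf(PU,[x,0,z])[0]; print(t.round(), np.round(kinematics.ik(t.tolist(),quat(PU[0],-1).tolist()),2))
E
```

```text
base corner [[ 508. -467.    0.]] [[ 514. -451.    0.]] [[ 504. -412.  100.]]
50 [[574.0, -783.0], [874.0, -796.0], [689.0, -1033.0], [856.0, -1052.0]] [[853.0, -470.0], [879.0, -568.0], [663.0, -618.0]]
100 [[576.0, -681.0], [857.0, -694.0], [683.0, -915.0], [839.0, -932.0]] [[830.0, -449.0], [854.0, -541.0], [649.0, -588.0]]
150 [[578.0, -579.0], [839.0, -591.0], [678.0, -796.0], [822.0, -813.0]] [[806.0, -427.0], [829.0, -514.0], [636.0, -558.0]]
200 [[579.0, -477.0], [821.0, -488.0], [672.0, -678.0], [806.0, -693.0]] [[782.0, -405.0], [804.0, -487.0], [623.0, -529.0]]
250 [[581.0, -375.0], [803.0, -385.0], [666.0, -560.0], [789.0, -573.0]] [[759.0, -383.0], [779.0, -460.0], [610.0, -499.0]]
300 [[583.0, -273.0], [785.0, -282.0], [660.0, -441.0], [772.0, -454.0]] [[735.0, -362.0], [754.0, -433.0], [596.0, -469.0]]
350 [[585.0, -171.0], [767.0, -179.0], [654.0, -323.0], [756.0, -334.0]] [[712.0, -340.0], [729.0, -406.0], [583.0, -439.0]]
[ 475. -346.  262.] [ 0.26  0.34  0.41  1.7  -0.15  1.12  0.99]
[ 469. -326.  252.] [ 0.24  0.32  0.4   1.75 -0.14  1.09  0.97]
[ 475. -346.  222.] [ 0.27  0.38  0.4   1.75 -0.17  1.05  1.01]
```

```bash
python3 - <<'E'
from fit import *
from bench import find_in
PU=pose(458,-288,np.radians(106))
t=tf(PU,[-55,0,205])[0]
go(t,quat(PU[0],-1),250); bot.wait(.2); st()
p=eyes.capture("wrist");save("w7",p)
print([(d["point"],d["score"]) for n in ("pump",) for d in find_in(p,n)[:3]])
E
```

```text
11.27 w 0.571 F [-1.2  0.6 -3.5] M [0.02 0.02 0.01] p [ 472.9 -339.6  256.4]
[([112.2, 314.4], 0.86)]
```

View pics/w7.png

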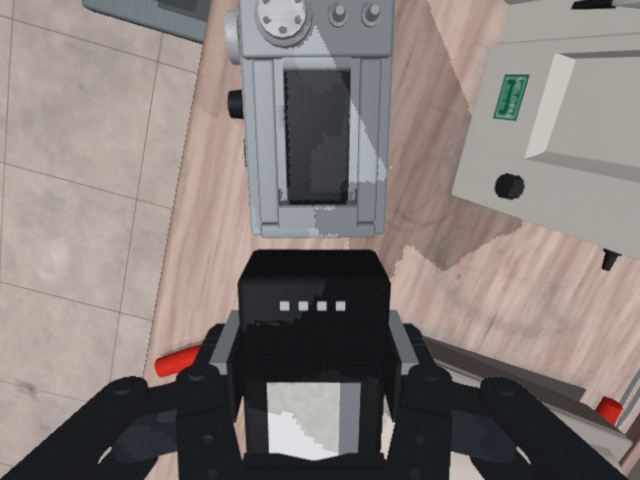

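```bash
python3 - <<'E'
import cv2
im=cv2.imread("pics/w7.png")[40:245,225:405]
cv2.imwrite("pics/w7z.png",cv2.resize(im,None,fx=4,fy=4,interpolation=cv2.INTER_CUBIC)[:600*2][:820])
im=cv2.imread("pics/w7.png")[55:205,225:405]
cv2.imwrite("pics/w7z.png",cv2.resize(im,None,fx=4,fy=4,interpolation=cv2.INTER_CUBIC))
im=cv2.imread("pics/w7.png")[150:245,225:405]
cv2.imwrite("pics/w7y.png",cv2.resize(im,None,fx=4,fy=4,interpolation=cv2.INTER_CUBIC))
E
```

```text
(no output)
```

View pics/w7z.png

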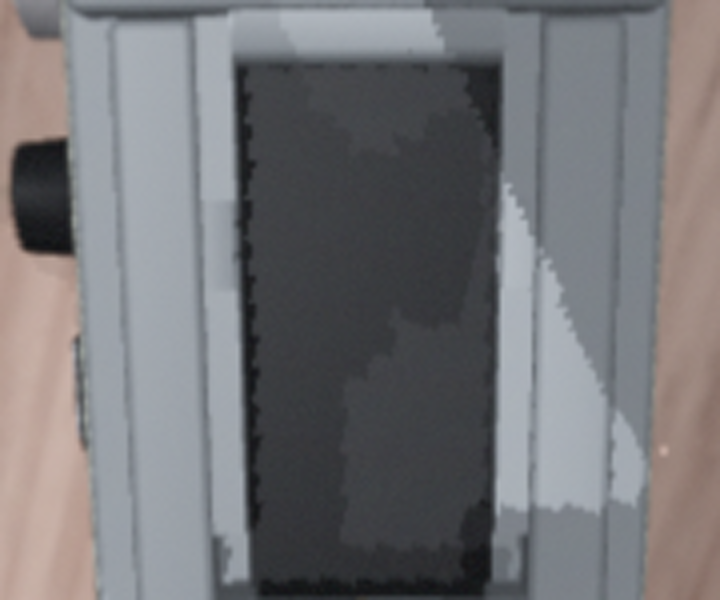

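View pics/w7y.png

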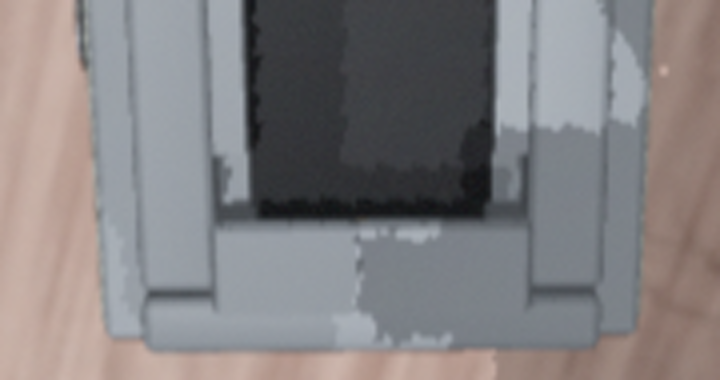

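```bash
cat > fitpump.py <<'E'
from fit import *
def colat(p,P,y,z,row):
    a=proj(p,tf(P,[[60,y,z],[-45,y,z]])); t=(row-a[0,1])/(a[1,1]-a[0,1]); return a[0,0]+t*(a[1,0]-a[0,0])
def rowat(p,P,x,z,col):
    a=proj(p,tf(P,[[x,26,z],[x,-26,z]])); t=(col-a[0,0])/(a[1,0]-a[0,0]); return a[0,1]+t*(a[1,1]-a[0,1])
if __name__=="__main__":
    p=ld("w7")
    Z=lambda c,r:(c/4+225,r/4+55)
    Y=lambda c,r:(c/4+225,r/4+150)
    sides=[(26.2,10,*Z(240,100)),(26.2,10,*Z(249,500)),(-26.2,10,*Z(500,100)),(-26.2,10,*Z(492,500))]
    ends=[(55.8,10,*Z(260,63)),(55.8,10,*Z(480,62)),(-48,24,*Y(240,221)),(-48,24,*Y(500,220))]
    pairs=[(Z(72,100),Z(662,100)),(Z(95,500),Z(643,500)),(Z(198,100),Z(540,100)),(Z(211,500),Z(532,500))]
    def r(v):
        P=pose(*v[:3]); o=[]
        for y,z,c,w in sides:o.append(colat(p,P,y,z,w)-c)
        for x,z,c,w in ends:o.append(rowat(p,P,x,z,c)-w)
        for i,(a,b) in enumerate(pairs):
            h=v[3+i//2]
            o.append(colat(p,P,h,10,a[1])-a[0]); o.append(colat(p,P,-h,10,b[1])-b[0])
        return np.array(o)
    s=least_squares(r,[458,-288,np.radians(106),60,35],x_scale=[1,1,.01,1,1])
    print(s.x.round(3),np.degrees(s.x[2]),r(s.x).round(1))
    P=pose(*s.x[:3]); im=cv2.resize(p["color"][40:245,225:405,::-1],None,fx=3,fy=3,interpolation=cv2.INTER_CUBIC)
    def pl(pts,c):
        uv=((proj(p,tf(P,pts))-[225,40])*3).round().astype(np.int32); cv2.polylines(im,[uv],True,c,1)
    pl([[55.8,26.2,10],[55.8,-26.2,10],[-60,-26.2,10],[-60,26.2,10]],(255,255,0))
    pl([[55.8,26.2,0],[55.8,-26.2,0],[-48,-26.2,0],[-48,26.2,0]],(0,255,0))
    pl([[-48,24.5,24],[-48,-24.5,24],[-60,-24.5,24],[-60,24.5,24]],(255,0,255))
    cv2.imwrite("pics/w7o.png",im)
E
python3 fitpump.py
```

```text
[ 460.059 -284.703    1.859   57.019   33.199] 106.48744947621617 [-1.7 -1.2  1.1  1.1 -0.8 -0.9  1.1  0.9  0.5  0.4  0.3  0.4 -0.2  0.1
 -0.1 -0.5]
```

View pics/w7o.png

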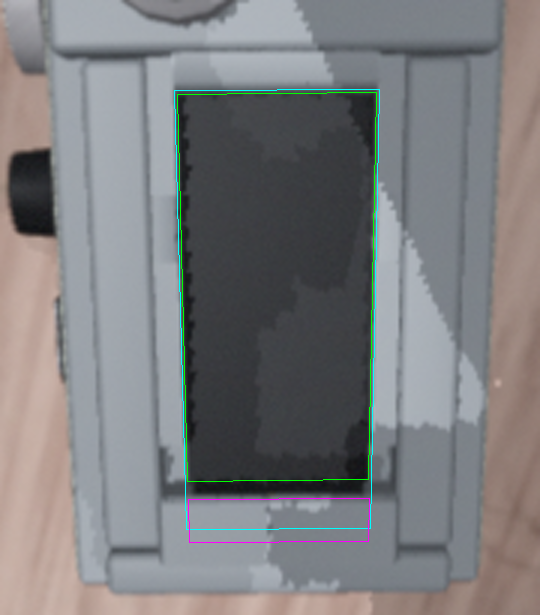

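```bash
cat > fp2.py <<'E'
from fitpump import *
p=ld("w7")
Z=lambda c,r:(c/4+225,r/4+55)
Y=lambda c,r:(c/4+225,r/4+150)
sides=[(26.2,10,*Z(238,100)),(26.2,10,*Z(247,500)),(-26.2,10,*Z(501,100)),(-26.2,10,*Z(493,500))]
ends=[(55.8,10,*Z(260,63)),(55.8,10,*Z(480,62)),(-48,24,*Y(240,221)),(-48,24,*Y(500,220))]
pairs=[(Z(72,100),Z(662,100)),(Z(95,500),Z(643,500)),(Z(198,100),Z(540,100)),(Z(211,500),Z(532,500))]
def r(v):
    P=pose(v[0],v[1],v[2],v[5]); o=[]
    for y,z,c,w in sides:o.append(colat(p,P,y,z,w)-c)
    for x,z,c,w in ends:o.append(rowat(p,P,x,z,c)-w)
    for i,(a,b) in enumerate(pairs):
        h=v[3+i//2]
        o.append(colat(p,P,h,10,a[1])-a[0]); o.append(colat(p,P,-h,10,b[1])-b[0])
    return np.array(o)
s=least_squares(r,[458,-288,np.radians(106),60,35,52],x_scale=[1,1,.01,1,1,1])
print(s.x.round(3),np.degrees(s.x[2]),r(s.x).round(1))
E
python3 fp2.py
```

```text
[ 460.139 -284.934    1.859   57.958   33.746   46.456] 106.48992680692729 [-0.7 -0.2  0.2  0.3  0.2  0.1 -0.1 -0.3  0.4  0.3  0.2  0.3 -0.3  0.1
 -0.2 -0.5]
```

```bash
python3 - <<'E'
from fit import *
p=ld("w7");w=ld("wrist0")
q=R.from_quat([ 0.08178046,0.70236963,-0.08171327,0.70236159]).as_matrix()
ct=q.T@(w["extrinsics"][:3,3]-np.array([149.286,632.624,231.31])); cr=q.T@w["extrinsics"][:3,:3]
cam=dict(p); E=np.eye(4);E[:3,:3]=cr;E[:3,3]=ct;cam["extrinsics"]=E
def pk(X,g): # pack pts -> tool coords: tool x=-z, y=-y, z=-x
    d=np.atleast_2d(X)-g; return np.c_[-d[:,2],-d[:,1],-d[:,0]]
im=cv2.resize(p["color"][235:480,220:410,::-1],None,fx=3,fy=3,interpolation=cv2.INTER_CUBIC)
for g,c in [((22,0,9.5),(0,0,255)),]:
    T=pk([[55,25,0],[55,-25,0],[55,-25,36],[55,25,36],[-37,25,36],[-37,-25,36]],g); uv=proj(cam,T); print(uv.round(1).tolist())
    cv2.polylines(im,[((uv-[220,235])*3).astype(np.int32)],True,c,1)
cv2.imwrite("pics/w7p.png",im[:600])
E
```

```text
[[249.9, 241.7], [377.2, 241.8], [394.6, 277.7], [232.4, 277.5], [248.2, 498.7], [378.5, 498.8]]
```

View pics/w7p.png

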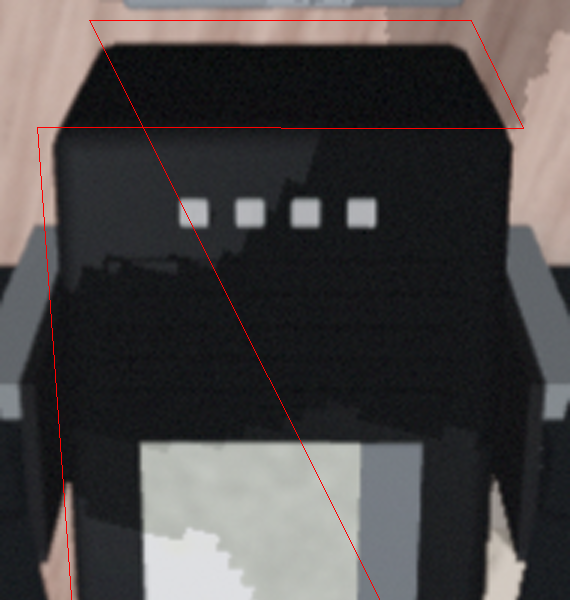

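```bash
cat >> fit.py <<'E'
PU=pose(460.14,-284.93,np.radians(106.49))
E
python3 - <<'E'
from fit import *
t,q=tilt(PU,10,12.5,60)
go(t,q,200); bot.wait(.15)
e=err(t,q);print(e[0].round(2),e[1].round(2)); 
t,q=tilt(PU,10,12.5,40)
go(t,q,100,e[0],e[1]); bot.wait(.15); e2=err(t,q);print(e2[0].round(2),e2[1].round(2)); st()
np.save("dp.npy",np.array([e[0]+.5*e2[0],e[1]+.5*e2[1]]))
for n in ("wrist","side","top"): save(n[0]+"8",eyes.capture(n))
im=ld("s8")["color"][130:260,270:430,::-1];cv2.imwrite("pics/s8z.png",cv2.resize(im,None,fx=4,fy=4,interpolation=cv2.INTER_CUBIC))
E
```

```text
[ 1.02 -1.18  1.33] [-0.11 -0.15 -0.03]
[-0.71  0.91 -0.96] [0.08 0.12 0.03]
12.94 w 0.576 F [-0.1  0.6 -3.5] M [-0.28 -0.1   0.03] p [ 450.4 -253.6  113.8]
```

View pics/w8.png

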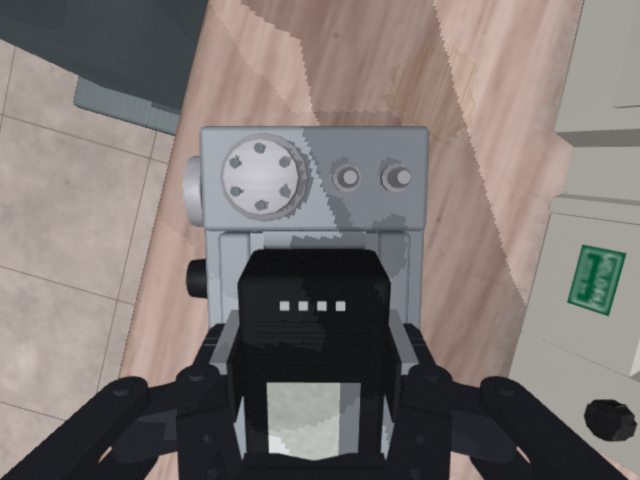

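View pics/s8z.png

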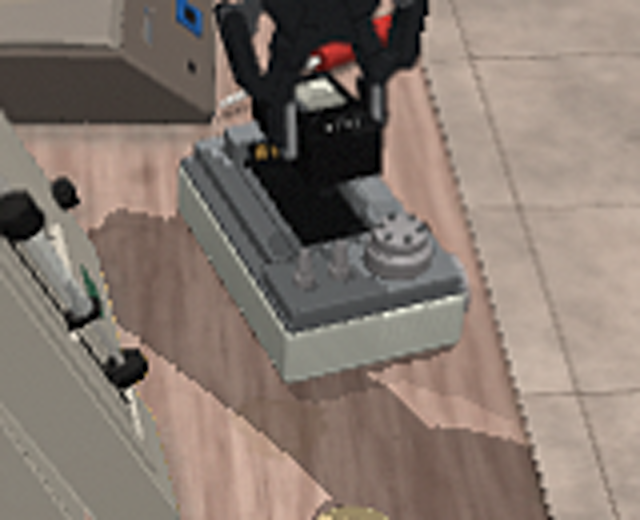

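```bash
python3 - <<'E'
from fit import *
dp=np.array([.3,-.3,.3])
t,q=tilt(PU,10,12.5,15)
go(t,q,60,dp); bot.wait(.2); e=err(t,q); print(e[0].round(2),e[1].round(2)); st()
dp=dp+.7*e[0]; np.save("dp.npy",dp)
t,q=tilt(PU,10,12.5,1)
print(go(t,q,40,dp,f_stop=6)); bot.wait(.1);e=err(t,q); print(e[0].round(2),e[1].round(2));st()
E
```

```text
[-0.04  0.11 -0.02] [-0.02 -0.03 -0.  ]
13.84 w 0.576 F [ 0.1 -0.5 -3.4] M [-0.26 -0.11  0.03] p [ 451.1 -254.4   89.7]
False
[-0.21 -0.07 -0.27] [-0.02 -0.01 -0.01]
14.44 w 0.571 F [ 0.   0.2 -3.4] M [-0.26 -0.08  0.  ] p [ 450.9 -254.6   75.5]
```

Free so far. Forward under the bridge, against the contact.

```bash
python3 - <<'E'
from fit import *
dp=np.load("dp.npy")
ax=PU[0][:,0]
F0=np.array(readout.get_contact_force())
for dx in (8,5,3,1,-0.5,-1.2):
    t,q=tilt(PU,10,dx,0.8)
    s=go(t,q,40,dp,f_stop=14)
    bot.wait(.06)
    f=np.array(readout.get_contact_force())-F0; e=err(t,q)[0]
    print(dx,s,"Fx",(f@ax).round(1),"Fz",f[2].round(1),"Fy",(f@PU[0][:,1]).round(1),"ex",(e@ax).round(2))
    if s: break
st(); save("w9",eyes.capture("wrist"));save("s9",eyes.capture("side"))
im=ld("s9")["color"][130:260,270:430,::-1];cv2.imwrite("pics/s9z.png",cv2.resize(im,None,fx=4,fy=4,interpolation=cv2.INTER_CUBIC))
E
```

```text
8 False Fx 3.3 Fz -4.5 Fy -0.9 ex 1.34
5 False Fx 4.7 Fz -6.0 Fy -1.1 ex 2.03
3 False Fx 6.5 Fz -4.9 Fy -1.0 ex 2.9
1 False Fx 7.9 Fz -5.1 Fy -0.1 ex 3.63
-0.5 False Fx 8.6 Fz -3.9 Fy -1.0 ex 4.24
-1.2 False Fx 9.7 Fz -2.4 Fy 0.0 ex 4.63
16.31 w 0.572 F [-2.7  9.6 -5.8] M [2.05 0.43 0.03] p [ 453.2 -263.4   74.4]
```

View pics/w9.png

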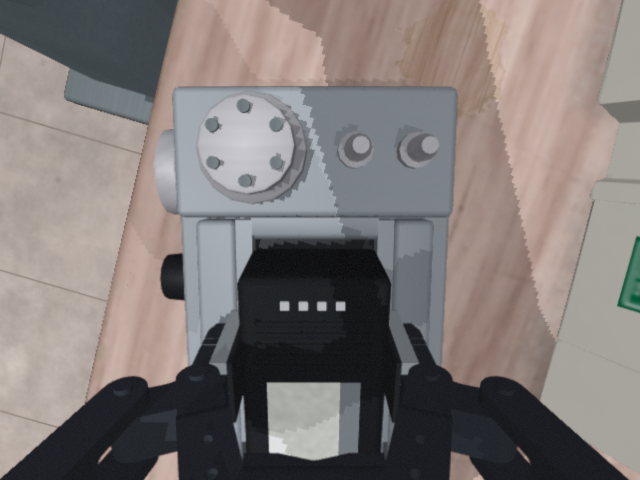

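View pics/s9z.png

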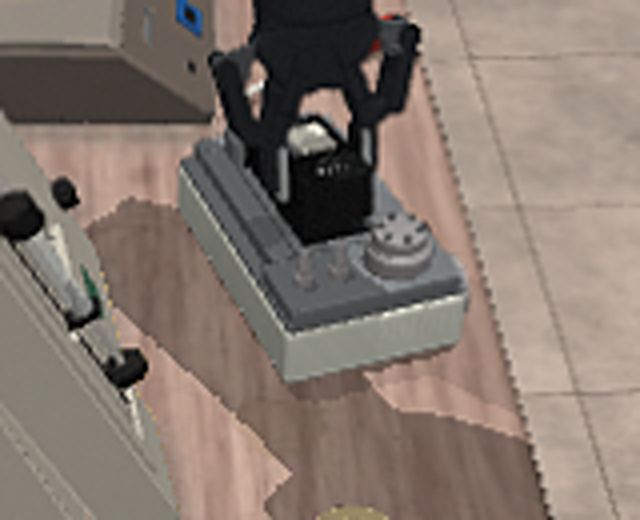

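```bash
python3 - <<'E'
from fit import *
dp=np.load("dp.npy")
ax=PU[0][:,0]; F0=np.array([0,0.2,-3.4])
for a in (8,7):
    t,q=tilt(PU,a,-1.2,0.5)
    s=go(t,q,40,dp,f_stop=14); bot.wait(.06)
    f=np.array(readout.get_contact_force())-F0; e=err(t,q)
    print(a,s,"Fx",(f@ax).round(1),"Fz",f[2].round(1),"Fy",(f@PU[0][:,1]).round(1),"ex",(e[0]@ax).round(2),"ez",e[0][2].round(2),"rot",(e[1]@PU[0]).round(2))
    if s: break
st(); save("w10",eyes.capture("wrist"))
im=ld("w10")["color"][190:340,220:410,::-1];cv2.imwrite("pics/w10z.png",cv2.resize(im,None,fx=4,fy=4,interpolation=cv2.INTER_CUBIC))
E
```

```text
8 False Fx 8.0 Fz -1.0 Fy 0.5 ex 3.4 ez -0.76 rot [ 0.1  -0.29  0.08]
7 False Fx 7.5 Fz -2.4 Fy 0.4 ex 3.03 ez -0.78 rot [ 0.1  -0.26  0.07]
17.02 w 0.572 F [-2.6  7.2 -5.8] M [1.55 0.42 0.02] p [ 453.3 -263.9   70.5]
```

View pics/w10z.png

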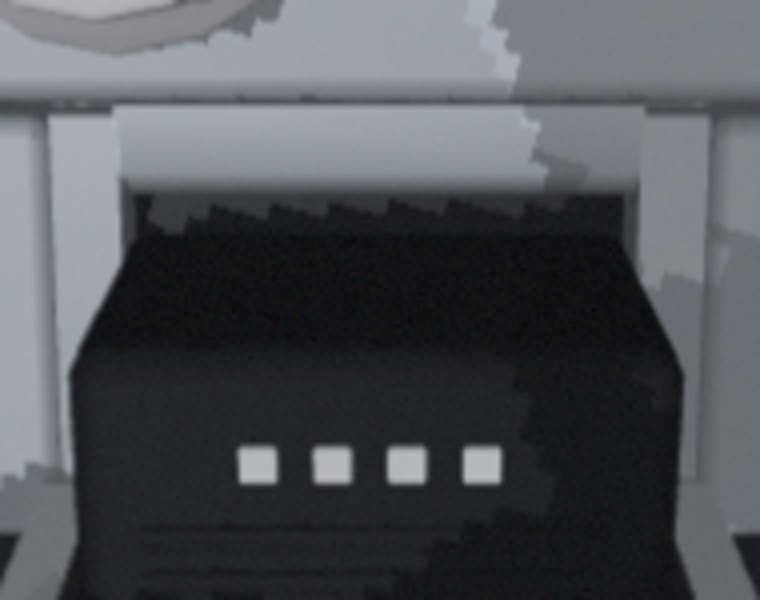

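```bash
python3 - <<'E'
from fit import *
dp=np.load("dp.npy")
ax=PU[0][:,0]; F0=np.array([0,0.2,-3.4])
for a,dz in ((5,.3),(3,.2),(1.5,0),(0,0),(0,-1.5)):
    t,q=tilt(PU,a,0,dz)
    s=go(t,q,40,dp,f_stop=20); bot.wait(.06)
    f=np.array(readout.get_contact_force())-F0; e=err(t,q)
    print(a,s,"Fx",(f@ax).round(1),"Fz",f[2].round(1),"Fy",(f@PU[0][:,1]).round(1),"ex",(e[0]@ax).round(2),"ez",e[0][2].round(2),"rot",(e[1]@PU[0]).round(2))
    if s: break
st(); save("w11",eyes.capture("wrist"));save("s11",eyes.capture("side"))
im=ld("w11")["color"][170:320,220:410,::-1];cv2.imwrite("pics/w11z.png",cv2.resize(im,None,fx=4,fy=4,interpolation=cv2.INTER_CUBIC))
im=ld("s11")["color"][130:260,270:430,::-1];cv2.imwrite("pics/s11z.png",cv2.resize(im,None,fx=4,fy=4,interpolation=cv2.INTER_CUBIC))
E
```

```text
5 False Fx 5.4 Fz -2.7 Fy -0.2 ex 2.06 ez -0.45 rot [ 0.06 -0.16  0.05]
3 False Fx 4.8 Fz -2.3 Fy 0.0 ex 1.89 ez -0.41 rot [ 0.07 -0.14  0.04]
1.5 False Fx 5.4 Fz -0.3 Fy -0.2 ex 1.7 ez -0.35 rot [ 0.06 -0.13  0.03]
0 False Fx 4.5 Fz 10.5 Fy 3.1 ex 0.11 ez 0.51 rot [-0.01 -0.01 -0.03]
0 False Fx 5.1 Fz 17.1 Fy 5.3 ex -0.52 ez 1.41 rot [-0.04  0.01 -0.02]
18.62 w 0.575 F [-6.5  3.6 13.7] M [1.24 1.42 0.22] p [ 453.7 -264.4   61.4]
```

View pics/w11z.png

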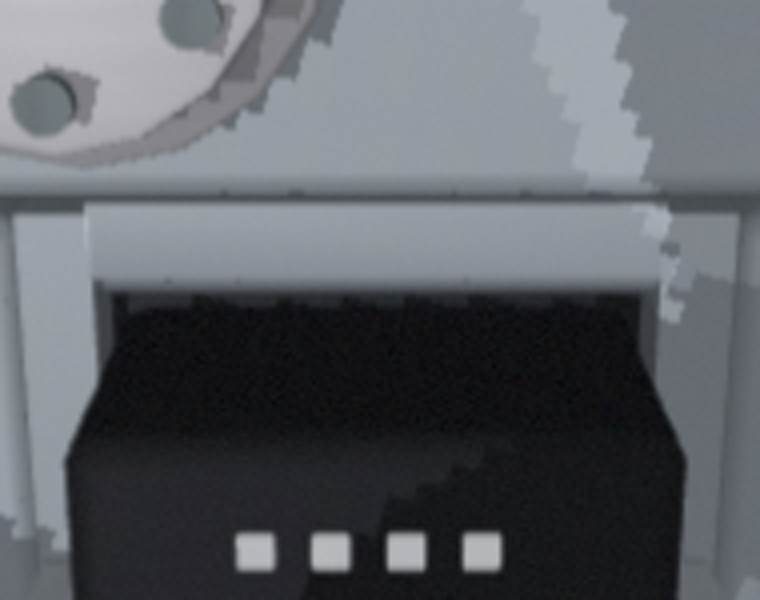

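View pics/s11z.png

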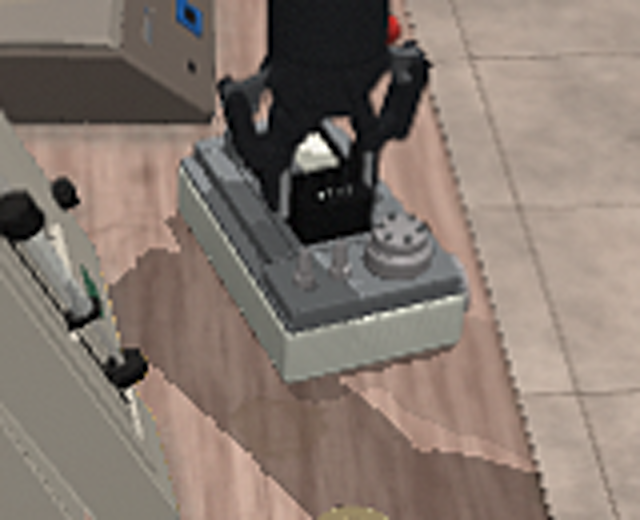

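```bash
python3 - <<'E'
from fit import *
dp=np.load("dp.npy")
effector.grip(1.0); st()
t,q=tilt(PU,0,0,75); go(t,q,200,dp); bot.wait(.1); st()
save("w12",eyes.capture("wrist"));save("s12",eyes.capture("side"))
im=ld("w12")["color"][150:450,170:470,::-1];cv2.imwrite("pics/w12z.png",cv2.resize(im,None,fx=2,fy=2,interpolation=cv2.INTER_CUBIC))
im=ld("s12")["color"][130:260,270:430,::-1];cv2.imwrite("pics/s12z.png",cv2.resize(im,None,fx=4,fy=4,interpolation=cv2.INTER_CUBIC))
E
```

```text
19.18 w 1.003 F [-1.3 -0.3  0.1] M [-0.03  0.04 -0.  ] p [ 454.3 -264.4   60.1]
19.81 w 0.997 F [-0.4  1.1 -0.4] M [ 0.02 -0.01  0.  ] p [ 452.9 -263.1  135.2]
```

View pics/w12.png

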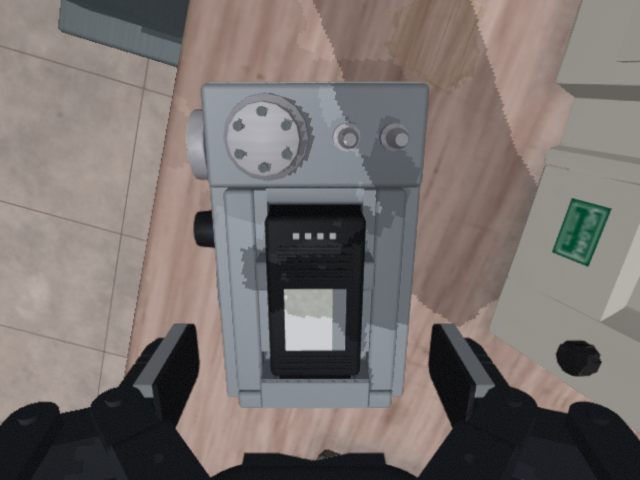

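View pics/s12z.png

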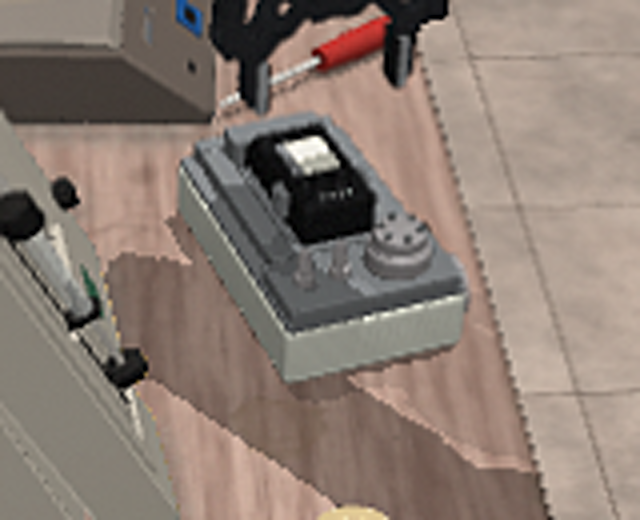

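```bash
python3 - <<'E'
from fit import *
p=ld("w12")
for name,P in (("pump fit",PU),):
    im=cv2.resize(p["color"][190:400,220:420,::-1],None,fx=3.8,fy=2.85*3.8/3.8,interpolation=cv2.INTER_CUBIC)
    im=cv2.resize(p["color"][190:400,220:420,::-1],None,fx=2.85,fy=2.85,interpolation=cv2.INTER_CUBIC)
    cv2.imwrite("pics/w12n.png",im)
    def pl(pts,c):
        uv=((proj(p,tf(P,pts))-[220,190])*2.85).round().astype(np.int32); cv2.polylines(im,[uv],True,c,1)
    pl([[55.8,26.2,10],[55.8,-26.2,10],[-60,-26.2,10],[-60,26.2,10]],(255,255,0))
    pl([[-48,24.5,24],[-48,-24.5,24],[-60,-24.5,24],[-60,24.5,24]],(255,0,255))
    pl([[55,25,36],[55,-25,36],[-37,-25,36],[-37,25,36]],(0,0,255))
    for s in(1,-1): pl([[14,31*s,32],[30,31*s,32],[30,25*s,32],[14,25*s,32]],(0,255,0))
    cv2.imwrite("pics/w12o.png",im)
E
```

```text
(no output)
```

View pics/w12o.png

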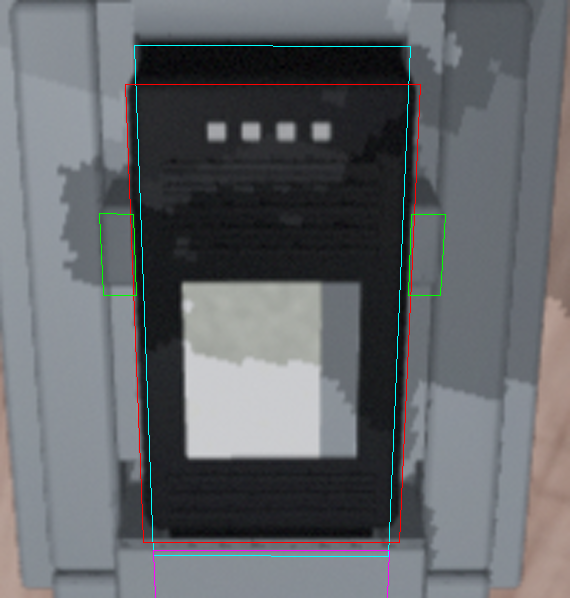

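View pics/w12n.png

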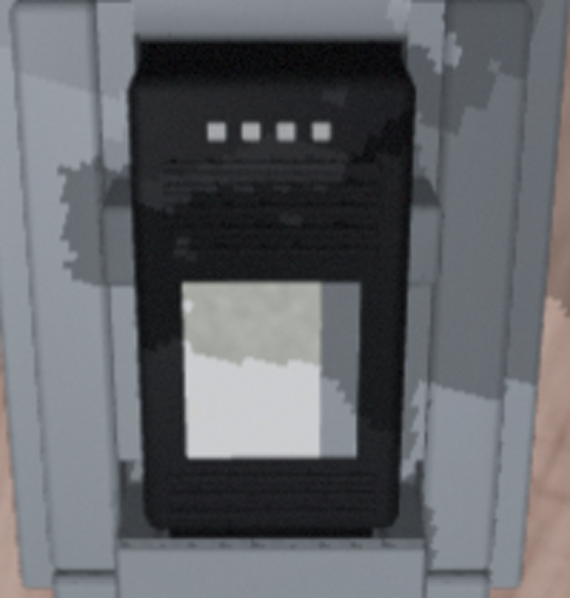

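```bash
python3 - <<'E'
from fit import *
dp=np.load("dp.npy")
q=quat(PU[0],-1)
effector.grip(0.0)
t=tf(PU,[42,0,50])[0]; go(t,q,150,dp); bot.wait(.15)
t=tf(PU,[42,0,28])[0]
s=go(t,q,25,dp,f_stop=18); st(); print(s)
t=tf(PU,[22,0,90])[0]; go(t,q,200,dp); effector.grip(1.0); bot.wait(.1); st()
for n in ("wrist","side","top"): save(n[0]+"13",eyes.capture(n))
im=ld("w13")["color"][190:400,220:420,::-1];cv2.imwrite("pics/w13n.png",cv2.resize(im,None,fx=2.85,fy=2.85,interpolation=cv2.INTER_CUBIC))
E
```

```text
21.84 w -0.001 F [-1.3  1.1  7.4] M [ 0.19  0.39 -0.04] p [ 447.8 -244.5   88.1]
True
23.17 w 1.004 F [-0.  -0.6 -0.5] M [-0.01  0.05  0.01] p [ 453.6 -263.6  141.7]
```

View pics/w13n.png

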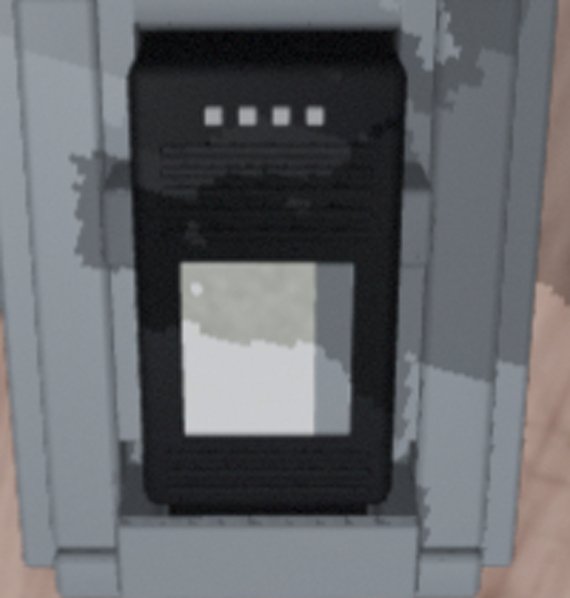

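View pics/t13.png

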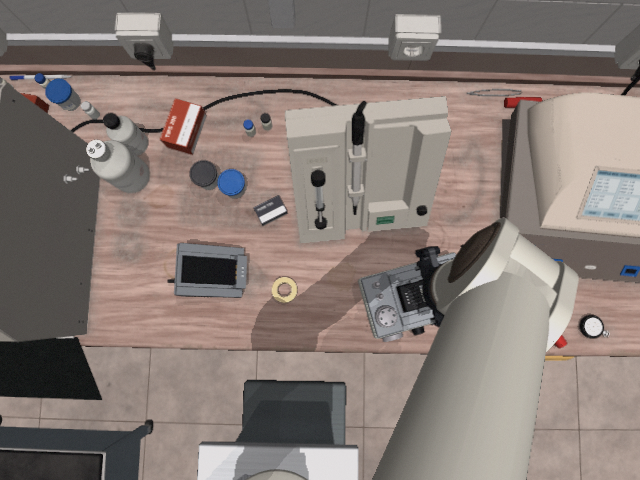

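```bash
python3 -c "
from bench import ticket,readout
print(readout.get_t()); ticket.hand_in()"
```

```text
23.3167
the job is handed in; nothing more can be done
```

The battery pack is off the charger and fitted in the pump's dock, and I handed the job in at about 23.3 s. No verdict is reported.

**What I did:** I squeezed both buttons and lifted the tail about 10°. I then drew the nose back from under the charger's bridge and carried the pack over. At the pump I slid the nose under the bridge against the spring contact, lowered the tail, released, and tapped the tail once with shut fingers.

**Last checks:**
- **Seating:** the tap met the tail top at z = 88.1 mm, against 88 mm expected for a home pack. It stopped on the 18 N force limit.
- **Buttons and tail wall:** the wrist picture shows both buttons standing out and the tail against its wall.
- **Bystanders:** in the final top picture the tape roll, cups and carton sit where they were at the start.
- **Robot:** the gripper is open and clear of everything, with no force on the tool.

**What disagreed:**
- **Pack position:** during insertion the contact pushed back about 4 mm earlier than my pose estimate predicted. I went by the push-back force and the visible gap at the tail instead.
- **Wrist camera:** its fits came out about 3 to 5 mm short in depth.
- **Sideways force:** there was about 17 N down and 5 N sideways just before release, probably from a fingertip resting on the pump top. It went away once the gripper opened.

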